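# Dock a case's specimen containers and latch the slide magazine

### The arm

A 6-joint arm with a two-finger parallel gripper is mounted at the origin on the work surface. World frame = base frame: x ahead of the robot, y to its left, z up, the work surface at z = 0. Lengths are in m, angles in degrees, forces in N, time in s.
With the tool pointing down it reaches from about 0.4 to 0.825 m from the base axis. Payload 7 kg.
Tool frame: the origin (TCP) lies between the finger pads; the fingertips stand 19 mm ahead of it and the grasp point (between the pads) is the TCP; x points along the fingers, y is the direction in which the jaws open and shut, and the axes are right-handed (so a half turn about x gives the same grasp; the last joint's range is limited). The gripper opens to 88 mm and grips with 3 to 60 N. Pads are 19 mm wide; open, the fingers measure 130 mm over their backs; the gripper's body (78 mm by 193 mm) begins 47 mm behind the grasp point.
Start: joints at [92.309, 20.546, 0.682, 0, -70.136, -16.507], TCP at [0.166, 0.654, 0.246] pointing down, gripper open.
Joint ranges: [-176.03, 176.03], [-82.01, 121.73], [-58.28, 71.71], [-173.87, 95.51], [-174.79, -0.11], [-173.66, 173.66]. Speed limits (degrees/s): [136.94, 136.94, 172.46, 180, 180, 180].

### API

Orientations are given as [roll, pitch, yaw] about the fixed x, y, z axes, in that order (R = Rz(yaw) Ry(pitch) Rx(roll)).
In Python, from plant import r gives the robot as it stands.
- The arm moves only by the tool send_rows, never from a script. Its argument "plan" is a list of rows, each a list of 2 entries, a list of its own where there are three numbers: the shift along the tool's x, y, z scaled (see below), then the turn, a rotation vector about the tool's x, y, z scaled (see below). A call has exactly 5 rows; each row is the pose to reach, as a shift and turn from the pose measured when the call began, along the tool's axes at that moment; what a row does not reach only later rows make up. The controller multiplies each number of a shift by 0.15 m and each number of a turn by pi/4 rad. A row lasts 1/10 s, in which the tool goes at most 50 mm and 8.59 degrees, less where a joint would pass 70% of its speed; a pose out of reach is approached as far as the arm can. A call with a number of a shift or a turn outside -1 to 1 is refused whole. A call with a gripper value outside its range is refused whole. "jaw" is the opening, from -1 (shut) to 1 (fully open), so that 0 is half open, set as the call begins (left out, the last holds). The fingers move at their own pace and stop on an object; "force" is the grip in N (left out, the last holds). Time passes only in rows, so rows that repeat a pose let the fingers close, or fill a call up. It gives the time, the measured TCP pose, the force and the opening at its end, in the units of the state.
- r.get_state(): the state, without advancing time (a new reading comes with each control period).
- r.capture(name): name is "scene" or "top" or "wrist"; returns a dict with "color" (384x512x3 uint8, red, green, blue), "range_z" (384x512 float32, m along the optical axis (not along the pixel's ray), 0 where there is no reading), "mtx" (3x3 intrinsics, pixels), "pose" (4x4, takes a point from camera to world coordinates). Camera axes: x right, y down, z forward; pixel columns grow to the right and rows downward; lengths in m; the calibration is good to about 2 mm. A picture is of the moment at which its call begins.
- r.close_job(): hands the job in, once; it reports no verdict.
Trained networks look in a picture, given as the dict that the camera call returned (one of the last four; its "shot" number tells which), for a name from the list of things; names that differ only in an ending like _2 or _b are one class to them, and where a whole thing is asked for, a point or a joint stands for the part that bears it (a point fixed in the world has none). Each returns a list of dicts, best first, with "score" (0 to 1); they miss things now and then, are a little off and sometimes report something else, mostly with a low value. They report only what shows in the picture. A call takes as long as a camera call. They do not tell look-alikes from the thing itself.
- r.find_in(picture, target): "uv" ([column, row] in pixels, amid what is visible of it).
- r.trace(picture, target): "mask" (384x512 bool, what is visible of it) and "uv" ([column, row] in pixels, amid what is visible of it).
The state is a dict: "time_s": time; "joints": joint angles; "qd": joint speeds; "joint_torque": joint torques, N m; "tcp_pos": TCP position; "eef_rot": TCP orientation; "contact_force": force on the tool from outside, world axes, zero at the start; "moment": the same for the moment, N m; "gripper_width": finger opening in m.
Only numpy, scipy, OpenCV 4.12 (cv2) and the standard library are available. Lean on these libraries where they do the work, as an engineer would, in place of code of your own. Each camera call takes 0.05 s, during which the arm holds its last target. There are 200 camera calls.

### The job

Book in this case at the imaging bench: stand the small round pot, the wide round tub and the square block box each on the docking pad whose white outline matches its base, centred and, for the square box, turned to fit its outline, and let go of them. Only then stand the slide magazine in the rectangular outline of the sprung loading shuttle and hold it pressed right down for about a second, until the catch keeps the shuttle down, and leave everything standing there untouched. Never tip a container over, and never push the shuttle down without the magazine on it.

Things in the scene. Friction and masses are not known exactly. Their poses are not given: they have to be found in the camera images.
- pot: Small specimen pot standing upright: plain white cylinder 38 mm across and 36 mm high with a grey lid 40 mm across and 14 mm high on it; 50 mm high in all, about 60 g. Origin at the centre of its underside, z up its axis.
- tub: Wide low round tub standing upright: white, 60 mm across and 21 mm high, with a grey lid 61 mm across and 9 mm high; 30 mm high in all, about 90 g. Origin at the centre of its underside, z up.
- block_box: Square box for specimen blocks: white, 44 x 44 mm, 24 mm high, with a grey lid 45 x 45 mm and 8 mm high; 32 mm high in all, about 90 g. Origin at the centre of its underside, x and y square to its sides, z up.
- magazine: Slide magazine: closed grey oblong case 80 mm long (its x), 36 mm wide (its y), 30 mm high, with rows of glass slide edges showing in the top and a plain flat bridge 22 mm long across the middle of the top, where it can be pressed; about 180 g. Origin at the centre of its underside, z up.
- small_round_pad: Fixed black round docking pad 72 mm across and 8 mm thick, flat on top, with a thin white ring outline 43 mm across at its middle. Place of the pot. Origin at the centre of its underside, so that its top is 8 mm above it.
- large_round_pad: Fixed black round docking pad 90 mm across and 8 mm thick, flat on top, with a thin white ring outline 64 mm across at its middle. Place of the tub. Origin at the centre of its underside, so that its top is 8 mm above it.
- square_pad: Fixed black square docking pad 78 x 78 mm and 8 mm thick, flat on top, with a thin white square outline of 48 mm at its middle, parallel to its edges. Place of the block box. Origin at the centre of its underside, x and y parallel to its edges; its top is 8 mm above the origin.
- loader: Sprung loader fixed on the bench: aluminium foot 110 x 90 mm under a flat black platform (the shuttle), 100 mm (x) by 58 mm (y), with a white oblong outline 84 x 40 mm, long side along x. Place of the magazine. Origin at the centre of the foot's underside, on the bench; the platform is centred above it, its top 45 mm above the origin when up, about 31.5 mm when caught.
- shuttle (a joint): How far the platform is pressed down, in m: 0 up, 0.018 bottom stop. A spring resists: about 4 N to start, about 10 N near the bottom; press slowly (3 cm/s), a fast push meets a jolt. A slow spring catch swings in once the platform is held 15 mm or more down for about a second; let go, it then rests at about 0.0135. Let go at once, it rises again.
There are look-alikes about, which are no part of the job. There is more than one size of the loader; the job needs the smallest.

How it is judged (in metres and radians):
On the way, in this order (a step that is already met when the one before it is completed fails the run):
1. pot, tub and block box stand released on their pads, while the shuttle is still up and the magazine is not over it (horizontal distance between pot and small_round_pad below 0.012 m and z of pot in the frame of small_round_pad between 0.004 and 0.012 m and angle between each of pot, tub, block_box's own z axis and vertical below 0.1 rad and horizontal distance between tub and large_round_pad below 0.012 m and z of tub in the frame of large_round_pad between 0.004 and 0.012 m and horizontal distance between block_box and square_pad below 0.012 m and z of block_box in the frame of square_pad between 0.004 and 0.012 m and (angle between the x axis of block_box and the x axis of square_pad, either way round below 0.25 rad or angle between the x axis of block_box and the y axis of square_pad, either way round below 0.25 rad) and contact force between each of pot, tub, block_box and the fingers below 0.05 N and value of joint shuttle below 0.006 m and horizontal distance between magazine and loader above 0.06 m), for 0.2 s.
2. the magazine stands in the shuttle's outline and the shuttle is pressed down (horizontal distance between magazine and loader below 0.012 m and value of joint shuttle above 0.011 m), for 0.2 s.
At the end, for the whole second after the job is handed in: Pot, tub and box on their own pads and magazine on the shuttle, each within 12 mm of centre, upright (0.1 rad) and seated within 4 mm; box and magazine turned to their outlines within 0.25 rad; shuttle caught 11 to 16.5 mm down; all released and at rest (all of step 2 and horizontal distance between pot and small_round_pad below 0.012 m and z of pot in the frame of small_round_pad between 0.004 and 0.012 m and angle between each of pot, tub, block_box, magazine's own z axis and vertical below 0.1 rad and horizontal distance between tub and large_round_pad below 0.012 m and z of tub in the frame of large_round_pad between 0.004 and 0.012 m and horizontal distance between block_box and square_pad below 0.012 m and z of block_box in the frame of square_pad between 0.004 and 0.012 m and (angle between the x axis of block_box and the x axis of square_pad, either way round below 0.25 rad or angle between the x axis of block_box and the y axis of square_pad, either way round below 0.25 rad) and z of magazine in the frame of loader between 0.027 and 0.035 m and angle between the x axis of magazine and the x axis of loader, either way round below 0.25 rad and value of joint shuttle below 0.0165 m and contact force between each of pot, tub, block_box, magazine and the fingers below 0.05 N and linear speed of each of pot, tub, block_box, magazine below 0.02 m/s and velocity of joint shuttle below 0.01 m/s); the robot touches nothing.
It fails at once if a container is tipped over (angle between any of pot, tub, block_box, magazine's own z axis and vertical above 0.7 rad).
It fails at once if the shuttle is pushed down without the magazine on it (value of joint shuttle above 0.008 m and horizontal distance between magazine and loader above 0.035 m).
It also fails if it takes over 128 s, if anything falls off the work surface, if the arm or the gripper's body presses on something with over 40 N, if the wrist force passes 120 N, or if a joint passes its speed limit or range.

## Working session

There is one attempt and no reset: what is moved stays moved. The work goes in short steps, Python scripts to look and compute and a tool call to move; the robot and the scene stay as the last step left them, time stands still between calls to the robot, and variables do not carry over. Pictures are saved under pics/ and viewed, about 12 in all and at most 16, crops included, and the job is handed in when it is done.

Besides the shell and the picture viewer there is one more tool, called after "Emit:" as name(argument=value, ...) on one line, values as JSON. send_rows: Moves the arm, as the interface text tells. Its arguments: {"type":"object","properties":{"plan":{"type":"array"},"jaw":{"type":"number"},"force":{"type":"number"}},"required":["plan"]}

```bash
ls; mkdir -p pics
cat > h.py <<'E'
import numpy as np, cv2
from plant import r
from scipy.spatial.transform import Rotation as R
def cap(n,save=None):
    p=r.capture(n)
    if save: cv2.imwrite('pics/'+save,p['color'][:,:,::-1])
    return p
def pts(p,mask=None):
    z=p['range_z']; v,u=np.nonzero((z>0)&(mask if mask is not None else True))
    d=z[v,u]; K=p['mtx']
    c=np.c_[(u-K[0,2])*d/K[0,0],(v-K[1,2])*d/K[1,1],d]
    return c@p['pose'][:3,:3].T+p['pose'][:3,3],u,v
E
python3 - <<'E'
from h import *
s=r.get_state(); print(s)
for n in('scene','top'):
    p=cap(n,n+'1.png'); print(n,p['pose'].round(3).tolist(),p['mtx'].round(1).tolist())
    for t in 'pot tub block_box magazine small_round_pad large_round_pad square_pad loader'.split():
        for d in r.trace(p,t):
            P,u,v=pts(p,d['mask']); 
            if len(P)==0: print(t,d['score'],'nodepth');continue
            zt=np.percentile(P[:,2],95); T=P[P[:,2]>zt-.006]
            rc=cv2.minAreaRect((T[:,:2]*1000).astype(np.float32))
            print(t,round(d['score'],2),np.round(d['uv']),'n',len(P),'ztop',zt.round(3),'med',np.median(T[:,:2],0).round(3),'rect',np.round(rc[0]),np.round(rc[1]),round(rc[2]))
E
```

```text
pics
{'time_s': 0.0, 'joints': array([ 9.23116399e+01,  2.05912674e+01,  6.32764114e-01, -2.11998159e-02,
       -7.01355125e+01, -1.65065971e+01]), 'qd': array([ 0.02374674, -0.01888706,  0.07132505, -0.03053073,  0.11995489,
       -0.04493256]), 'joint_torque': array([ 1.57304448e-04, -5.82718956e+01,  2.93048841e+01,  6.99746355e+00,
        6.73916191e-03, -1.53012897e-04]), 'tcp_pos': array([0.16543355, 0.65392985, 0.24461349]), 'eef_rot': array([ 94.54005732,  89.90389445, -99.66211979]), 'contact_force': array([ 0.33330757, -0.15288396,  0.21603508]), 'moment': array([ 0.00375927, -0.01970111, -0.02491405]), 'gripper_width': 0.08763631112945568}
scene [[0.354, 0.789, -0.502, 1.012], [0.935, -0.298, 0.191, -0.291], [0.001, -0.537, -0.844, 0.947], [0.0, 0.0, 0.0, 1.0]] [[374.4, 0.0, 257.7], [0.0, 374.4, 190.7], [0.0, 0.0, 1.0]]
pot 0.54 [377. 144.] n 213 ztop 0.052 med [0.445 0.316] rect [444. 315.] [37. 39.] 50
tub 0.59 [315. 166.] n 353 ztop 0.033 med [0.448 0.11 ] rect [446. 111.] [58. 60.] 24
block_box 0.52 [254. 188.] n 271 ztop 0.035 med [ 0.459 -0.097] rect [458. -97.] [
[... 1180 characters left out ...]
0.096] rect [457. -97.] [45. 44.] 70
magazine 0.88 [341. 218.] n 494 ztop 0.032 med [ 0.436 -0.286] rect [ 436. -287.] [80. 36.] 6
small_round_pad 0.58 [109. 151.] n 566 ztop 0.011 med [0.605 0.349] rect [605. 350.] [72. 68.] 48
square_pad 0.78 [189. 152.] n 851 ztop 0.011 med [0.608 0.126] rect [609. 126.] [79. 79.] 74
square_pad 0.59 [191. 210.] n 441 ztop 0.033 med [0.445 0.111] rect [445. 112.] [58. 58.] 90
loader 0.82 [422. 154.] n 2240 ztop 0.06 med [ 0.611 -0.516] rect [ 611. -516.] [128.  77.] 20
loader 0.64 [356. 156.] n 1343 ztop 0.047 med [ 0.603 -0.339] rect [ 604. -338.] [100.  61.] 12
loader 0.57 [413. 231.] n 2294 ztop 0.06 med [ 0.399 -0.481] rect [ 400. -481.] [129.  76.] 18
```

View pics/top1.png

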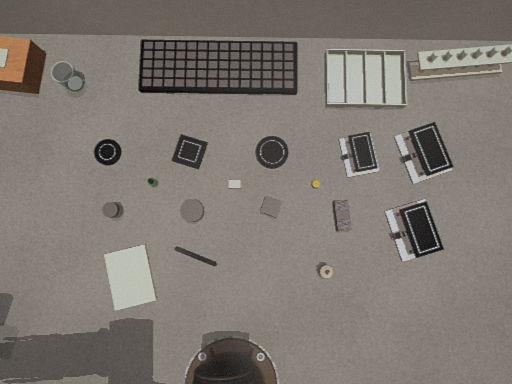

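View pics/scene1.png

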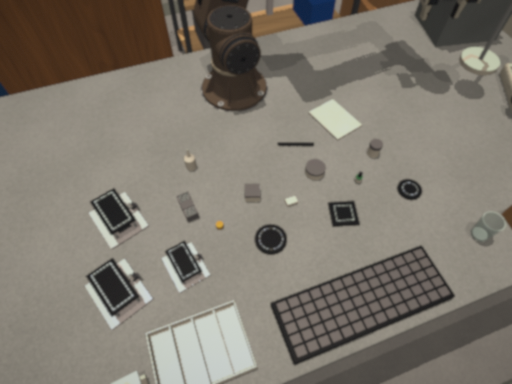

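The top view (px) shows the pot (112,208), tub (192,209), box (271,205), magazine (341,215), the three pads at row ~152 and the smallest loader (360,155). The scene view agrees, and the measured sizes match the given ones.

```bash
cat >> h.py <<'E'
def Rh(a):
    a=np.radians(a); return np.array([[0,np.cos(a),np.sin(a)],[0,np.sin(a),-np.cos(a)],[-1,0,0]])
def state():
    s=r.get_state(); M=R.from_euler('xyz',s['eef_rot'],degrees=True).as_matrix()
    hd=np.degrees(np.arctan2(M[1,1],M[0,1]))
    print('t',round(s['time_s'],2),'tcp',s['tcp_pos'].round(4),'head',hd.round(1),'down',M[:,0].round(3),'w',round(s['gripper_width'],4),'F',s['contact_force'].round(1),'j',s['joints'].round(0))
    return s['tcp_pos'],M
def legs(*wps):
    """wps: (x,y,z,heading); prints scaled shift/turn per call"""
    p,M=state()
    for w in wps:
        q=np.array(w[:3]); N=Rh(w[3]); rv=R.from_matrix(M.T@N).as_rotvec()
        n=max(1,int(np.ceil(max(abs(M.T@(q-p)).max()/.15,np.linalg.norm(q-p)/.2,np.linalg.norm(rv)/np.radians(34))-1e-3)))
        for k in range(n):
            T=M@R.from_rotvec(rv/n).as_matrix()
            print(w if k==n-1 else '  ',(M.T@(q-p)/(n-k)/.15).round(3).tolist(),(rv/n/(np.pi/4)).round(3).tolist())
            p=p+(q-p)/(n-k); M=T
E
python3 -c "
from h import *
legs((.444,.317,.14,160),(.444,.317,.042,160))"
```

```text
t 0.9 tcp [0.1656 0.6544 0.2456] head -104.2 down [ 0.  0. -1.] w 0.0873 F [ 0.4 -0.9 -0.7] j [ 92.  21.   1.   0. -70. -17.]
   [0.235, 0.575, -0.784] [0.71, 0.0, 0.0]
   [0.235, 0.073, -0.969] [0.71, 0.0, 0.0]
(0.444, 0.317, 0.14, 160) [0.235, -0.45, -0.861] [0.71, 0.0, 0.0]
(0.444, 0.317, 0.042, 160) [0.653, 0.0, 0.0] [-0.0, -0.0, 0.0]
```

Emit:
send_rows(plan=[[[0.06,0.144,-0.196],[0.178,0,0]],[[0.118,0.288,-0.392],[0.355,0,0]],[[0.176,0.431,-0.588],[0.533,0,0]],[[0.235,0.575,-0.784],[0.71,0,0]],[[0.235,0.575,-0.784],[0.71,0,0]]], jaw=0.5, force=15)

```text
time_s: 1.4
tcp_pos: [0.2601, 0.5381, 0.2095]
eef_rot: [117.8, 89.9, -108.7]
contact_force: [-0.4, 0.5, 0.1]
gripper_width: 0.0662
```

Emit:
send_rows(plan=[[[0.06,0.018,-0.242],[0.178,0,0]],[[0.118,0.037,-0.485],[0.355,0,0]],[[0.176,0.055,-0.727],[0.533,0,0]],[[0.235,0.073,-0.969],[0.71,0,0]],[[0.235,0.073,-0.969],[0.71,0,0]]])

```text
time_s: 1.9
tcp_pos: [0.3532, 0.4217, 0.1734]
eef_rot: [144.9, 89.7, -114.1]
contact_force: [-0.7, -0.1, -0.1]
gripper_width: 0.0655
```

Emit:
send_rows(plan=[[[0.06,-0.113,-0.215],[0.178,0,0]],[[0.118,-0.225,-0.43],[0.355,0,0]],[[0.176,-0.338,-0.646],[0.533,0,0]],[[0.235,-0.45,-0.861],[0.71,0,0]],[[0.235,-0.45,-0.861],[0.71,0,0]]])

```text
time_s: 2.4
tcp_pos: [0.4452, 0.3051, 0.1375]
eef_rot: [173.3, 89.6, -118.0]
contact_force: [-0.6, 0.2, 0.7]
gripper_width: 0.0656
```

```bash
python3 -c "
from h import *
legs((.444,.317,.042,160))
p=cap('wrist','w1.png')
for d in r.trace(p,'pot'):
    P,u,v=pts(p,d['mask']);T=P[P[:,2]>np.percentile(P[:,2],90)-.006]
    print(d['score'],d['uv'],np.percentile(P[:,2],95),cv2.minEnclosingCircle((T[:,:2]*1000).astype(np.float32)))
"
```

```text
t 2.4 tcp [0.4452 0.3051 0.1375] head 158.8 down [-0.003 -0.006 -1.   ] w 0.0656 F [-0.6  0.2  0.7] j [ 55.  14. -25.   0. -52. -77.]
(0.444, 0.317, 0.042, 160) [0.636, 0.036, 0.075] [-0.028, -0.009, -0.001]
0.72 [260.8, 215.7] 0.05186466276569229 ((444.072998046875, 316.3828125), 20.057418823242188)
```

Emit:
send_rows(plan=[[[0.1,0.036,0.075],[-0.028,-0.009,0]],[[0.25,0.036,0.075],[-0.028,-0.009,0]],[[0.45,0.036,0.075],[-0.028,-0.009,0]],[[0.63,0.036,0.075],[-0.028,-0.009,0]],[[0.64,0.036,0.075],[-0.028,-0.009,0]]])

```text
time_s: 3.0
tcp_pos: [0.4417, 0.3195, 0.04]
eef_rot: [139.7, 89.9, -149.7]
contact_force: [-0.9, -0.8, 0.5]
gripper_width: 0.0656
```

Emit:
send_rows(plan=[[[0,0,0],[0,0,0]],[[0,0,0],[0,0,0]],[[0,0,0],[0,0,0]],[[0,0,0],[0,0,0]],[[0,0,0],[0,0,0]]], jaw=-1, force=15)

```text
time_s: 3.5
tcp_pos: [0.4422, 0.3202, 0.0411]
eef_rot: [81.3, 89.9, 151.9]
contact_force: [-0.4, -0.3, 5.3]
gripper_width: 0.0395
```

```bash
python3 -c "
from h import *
legs((.444,.317,.1,160),(.605,.349,.1,160),(.605,.349,.0515,160))"
```

```text
t 3.5 tcp [0.4422 0.3202 0.0411] head 160.6 down [-0.001  0.    -1.   ] w 0.0395 F [-0.4 -0.3  5.3] j [ 56.  21. -29.  -0. -39. -76.]
(0.444, 0.317, 0.1, 160) [-0.392, -0.018, -0.016] [0.013, 0.0, -0.001]
(0.605, 0.349, 0.1, 160) [-0.0, -0.936, 0.568] [-0.0, 0.0, 0.0]
(0.605, 0.349, 0.0515, 160) [0.323, 0.0, -0.0] [-0.0, -0.0, -0.0]
```

Emit:
send_rows(plan=[[[-0.1,0,0],[0.013,0,0]],[[-0.2,0,0],[0.013,0,0]],[[-0.3,0,0],[0.013,0,0]],[[-0.4,0,0],[0.013,0,0]],[[-0.4,0,0],[0.013,0,0]]])

```text
time_s: 4.0
tcp_pos: [0.4432, 0.321, 0.1033]
eef_rot: [-4.3, 89.8, 65.7]
contact_force: [-0.2, 0.4, -1.2]
gripper_width: 0.0397
```

Emit:
send_rows(plan=[[[0,-0.22,0.13],[0,0,0]],[[0,-0.46,0.27],[0,0,0]],[[0,-0.7,0.41],[0,0,0]],[[0,-0.9,0.54],[0,0,0]],[[0,-0.95,0.56],[0,0,0]]])

```text
time_s: 4.5
tcp_pos: [0.6087, 0.3512, 0.102]
eef_rot: [-8.6, 89.8, 61.3]
contact_force: [-0.4, 0.0, 0.1]
gripper_width: 0.0395
```

```bash
python3 -c "
from h import *
legs((.606,.3515,.1,160),(.606,.3515,.0495,160))
p=cap('wrist','w2.png')
"
```

```text
t 4.5 tcp [0.6087 0.3512 0.102 ] head 159.9 down [ 0.002  0.003 -1.   ] w 0.0395 F [-0.4  0.   0.1] j [ 46.  29.  -5.  -0. -55. -66.]
(0.606, 0.3515, 0.1, 160) [0.013, 0.018, -0.004] [-0.002, 0.004, 0.001]
(0.606, 0.3515, 0.0495, 160) [0.337, 0.0, -0.0] [0.0, -0.0, 0.0]
```

View pics/w2.png

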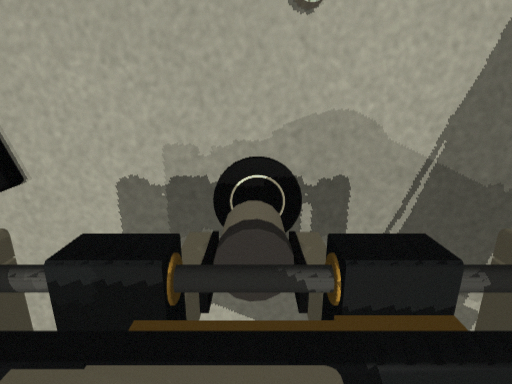

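The wrist view shows the pot held upright at (256,250), with the pad's ring centred under it in column (~257). I'm lowering it now.

Emit:
send_rows(plan=[[[0.1,0.018,0],[0,0.004,0]],[[0.2,0.018,0],[0,0.004,0]],[[0.28,0.018,0],[0,0.004,0]],[[0.33,0.018,0],[0,0.004,0]],[[0.35,0.018,0],[0,0.004,0]]])

```text
time_s: 5.05
tcp_pos: [0.6044, 0.3513, 0.0491]
eef_rot: [164.0, 89.8, -126.0]
contact_force: [-9.2, -2.7, 18.4]
gripper_width: 0.0394
```

```bash
python3 -c "
from h import *
legs((.606,.3515,.0495,160))"
```

```text
t 5.05 tcp [0.6044 0.3513 0.0491] head 160.0 down [-0.002 -0.002 -1.   ] w 0.0394 F [-9.2 -2.7 18.4] j [ 46.  32.  -8.   0. -50. -66.]
(0.606, 0.3515, 0.0495, 160) [-0.003, -0.01, 0.005] [-0.001, -0.003, -0.001]
```

Emit:
send_rows(plan=[[[-0.006,-0.01,0],[0,0,0]],[[-0.008,-0.01,0],[0,0,0]],[[-0.008,-0.01,0],[0,0,0]],[[-0.008,-0.01,0],[0,0,0]],[[-0.008,-0.01,0],[0,0,0]]])

```text
time_s: 5.55
tcp_pos: [0.6058, 0.3509, 0.0503]
eef_rot: [163.9, 89.8, -126.1]
contact_force: [0.5, 0.1, -0.9]
gripper_width: 0.0394
```

Emit:
send_rows(plan=[[[0,0,0],[0,0,0]],[[0,0,0],[0,0,0]],[[0,0,0],[0,0,0]],[[0,0,0],[0,0,0]],[[0,0,0],[0,0,0]]], jaw=0.5)

```text
time_s: 6.05
tcp_pos: [0.6058, 0.3509, 0.0503]
eef_rot: [164.5, 89.8, -125.5]
contact_force: [0.8, -0.3, -0.0]
gripper_width: 0.0653
```

Emit:
send_rows(plan=[[[-0.1,0,0],[0,0,0]],[[-0.3,0,0],[0,0,0]],[[-0.5,0,0],[0,0,0]],[[-0.6,0,0],[0,0,0]],[[-0.6,0,0],[0,0,0]]])

```text
time_s: 6.55
tcp_pos: [0.6073, 0.3521, 0.1444]
eef_rot: [-41.2, 89.8, 28.7]
contact_force: [0.1, -0.2, -1.1]
gripper_width: 0.0656
```

```bash
python3 -c "
from h import *
legs((.446,.111,.12,160),(.446,.111,.024,160))
p=cap('wrist','w3.png')
for d in r.trace(p,'pot')[:2]:
    P,u,v=pts(p,d['mask']);T=P[P[:,2]>np.percentile(P[:,2],90)-.006]
    print(d['score'],d['uv'],np.percentile(P[:,2],95),cv2.minEnclosingCircle((T[:,:2]*1000).astype(np.float32)))
for d in r.trace(p,'small_round_pad')[:2]:
    P,u,v=pts(p,d['mask']);T=P[P[:,2]<.02]
    print(d['score'],d['uv'],np.percentile(P[:,2],95),cv2.minEnclosingCircle((T[:,:2]*1000).astype(np.float32)))
"
```

```text
t 6.55 tcp [0.6073 0.3521 0.1444] head 160.0 down [ 0.003  0.002 -1.   ] w 0.0656 F [ 0.1 -0.2 -1.1] j [ 46.  27.  -3.   0. -60. -66.]
   [0.079, 0.23, -0.94] [-0.0, 0.002, 0.001]
(0.446, 0.111, 0.12, 160) [0.08, 0.23, -0.939] [-0.0, 0.002, 0.001]
(0.446, 0.111, 0.024, 160) [0.64, 0.0, 0.0] [0.0, 0.0, 0.0]
0.96 [254.9, 198.3] 0.0598710229496032 ((605.9397583007812, 347.5180358886719), 20.013917922973633)
0.83 [258.6, 165.5] 0.010082963390530603 ((605.7528076171875, 349.7143249511719), 37.43256759643555)
```

Emit:
send_rows(plan=[[[0.02,0.06,-0.23],[0,0,0]],[[0.04,0.12,-0.47],[0,0,0]],[[0.06,0.17,-0.7],[0,0,0]],[[0.08,0.23,-0.94],[0,0.002,0.001]],[[0.08,0.23,-0.94],[0,0.002,0.001]]], jaw=1)

```text
time_s: 7.2
tcp_pos: [0.521, 0.2261, 0.1267]
eef_rot: [147.4, 89.4, -142.8]
contact_force: [1.3, 0.6, 0.2]
gripper_width: 0.0873
```

Emit:
send_rows(plan=[[[0.02,0.06,-0.23],[0,0,0]],[[0.04,0.12,-0.47],[0,0,0]],[[0.06,0.17,-0.7],[0,0,0]],[[0.08,0.23,-0.92],[0,0.002,0.001]],[[0.08,0.23,-0.94],[0,0.002,0.001]]])

```text
time_s: 7.7
tcp_pos: [0.4367, 0.1026, 0.115]
eef_rot: [145.3, 89.1, -145.0]
contact_force: [0.9, 0.5, 0.1]
gripper_width: 0.0878
```

```bash
cat >> h.py <<'E'
def fit(p,t,zmin=-1,zmax=1):
    for d in r.trace(p,t)[:2]:
        P,u,v=pts(p,d['mask']); P=P[(P[:,2]>zmin)&(P[:,2]<zmax)]
        if len(P)<20: continue
        T=P[P[:,2]>np.percentile(P[:,2],90)-.006]; f=(T[:,:2]*1000).astype(np.float32)
        (c,rad),q=cv2.minEnclosingCircle(f),cv2.minAreaRect(f)
        print(t,round(d['score'],2),np.round(d['uv']),'z',np.percentile(P[:,2],95).round(4),'circ',np.round(c,1),round(rad,1),'rect',np.round(q[0],1),np.round(q[1],1),round(q[2],1))
E
python3 -c "
from h import *
p=cap('wrist','w4.png'); fit(p,'tub')
legs((.446,.111,.024,160))
"
```

```text
tub 0.61 [244. 215.] z 0.0319 circ [446.  110.3] 30.7 rect [445.7 109.9] [59.2 59.9] 14.5
t 7.8 tcp [0.4398 0.1052 0.116 ] head 159.8 down [-0.01  -0.008 -1.   ] w 0.0876 F [0.2 0.  0.4] j [ 39.   8. -36.   0. -47. -59.]
(0.446, 0.111, 0.024, 160) [0.613, -0.03, 0.057] [-0.005, -0.014, -0.008]
```

Emit:
send_rows(plan=[[[0,-0.035,0.05],[0,-0.014,-0.008]],[[0.1,-0.035,0.05],[0,-0.014,-0.008]],[[0.3,-0.035,0.05],[0,-0.014,-0.008]],[[0.45,-0.035,0.05],[0,-0.014,-0.008]],[[0.45,-0.035,0.05],[0,-0.014,-0.008]]])

```text
time_s: 8.3
tcp_pos: [0.446, 0.1099, 0.0457]
eef_rot: [141.8, 89.7, -148.4]
contact_force: [-1.0, 0.2, 0.3]
gripper_width: 0.0878
```

```bash
python3 -c "
from h import *
legs((.446,.1103,.024,160))
"
```

```text
t 8.3 tcp [0.446  0.1099 0.0457] head 159.8 down [-0.004 -0.003 -1.   ] w 0.0878 F [-1.   0.2  0.3] j [ 38.  14. -40.  -0. -36. -59.]
(0.446, 0.1103, 0.024, 160) [0.145, 0.001, 0.003] [-0.005, -0.005, -0.004]
```

Emit:
send_rows(plan=[[[0.05,0,0],[0,-0.004,-0.003]],[[0.1,0,0],[0,-0.004,-0.003]],[[0.14,0,0],[0,-0.004,-0.003]],[[0.145,0,0],[0,-0.004,-0.003]],[[0.145,0,0],[0,-0.004,-0.003]]])

```text
time_s: 8.8
tcp_pos: [0.4461, 0.1099, 0.0241]
eef_rot: [135.7, 90.0, -154.5]
contact_force: [-0.3, -0.3, -0.6]
gripper_width: 0.0875
```

Emit:
send_rows(plan=[[[0,0,0],[0,0,0]],[[0,0,0],[0,0,0]],[[0,0,0],[0,0,0]],[[0,0,0],[0,0,0]],[[0,0,0],[0,0,0]]], jaw=-1, force=15)

```text
time_s: 9.3
tcp_pos: [0.4461, 0.1099, 0.0243]
eef_rot: [130.6, 90.0, -159.6]
contact_force: [-1.8, 0.4, 2.5]
gripper_width: 0.0606
```

Emit:
send_rows(plan=[[[-0.1,0,0],[0,0,0]],[[-0.2,0,0],[0,0,0]],[[-0.35,0,0],[0,0,0]],[[-0.45,0,0],[0,0,0]],[[-0.45,0,0],[0,0,0]]])

```text
time_s: 9.8
tcp_pos: [0.4471, 0.1107, 0.0935]
eef_rot: [-33.3, 89.8, 36.5]
contact_force: [-0.4, 0.2, -1.4]
gripper_width: 0.06
```

```bash
python3 -c "
from h import *
p=cap('wrist','w5.png')
legs((.612,-.1,.09,160),(.612,-.1,.033,160))
"
```

```text
t 9.85 tcp [0.4465 0.1103 0.0923] head 159.8 down [ 0.001  0.001 -1.   ] w 0.0605 F [ 0.4 -0.7 -2.5] j [ 39.  10. -37.  -0. -43. -59.]
   [0.007, -0.76, -0.467] [-0.002, 0.001, 0.0]
(0.612, -0.1, 0.09, 160) [0.008, -0.759, -0.469] [-0.002, 0.001, 0.0]
(0.612, -0.1, 0.033, 160) [0.38, -0.0, -0.0] [0.0, 0.0, 0.0]
```

View pics/w5.png

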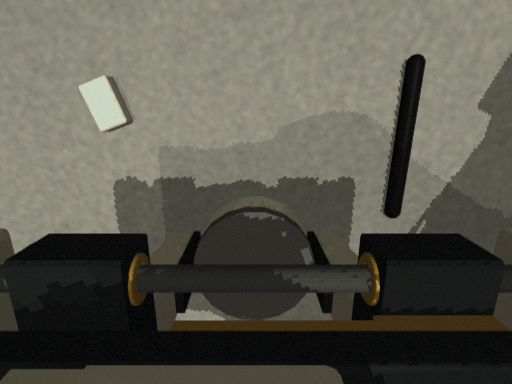

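The tub is held level between the pads at (254,262). Next I carry it to the large pad.

Emit:
send_rows(plan=[[[0,-0.19,-0.117],[0,0,0]],[[0,-0.38,-0.234],[0,0,0]],[[0,-0.57,-0.35],[0,0,0]],[[0,-0.74,-0.46],[0,0,0]],[[0,-0.76,-0.467],[0,0,0]]])

```text
time_s: 10.35
tcp_pos: [0.53, 0.0029, 0.0906]
eef_rot: [88.2, 90.0, 157.9]
contact_force: [-1.0, 0.1, -1.5]
gripper_width: 0.0603
```

Emit:
send_rows(plan=[[[0,-0.19,-0.117],[0,0,0]],[[0,-0.38,-0.234],[0,0,0]],[[0,-0.57,-0.35],[0,0,0]],[[0,-0.74,-0.46],[0,0,0]],[[0,-0.75,-0.465],[0,0,0]]])

```text
time_s: 10.85
tcp_pos: [0.6121, -0.1037, 0.0886]
eef_rot: [115.1, 89.9, -175.4]
contact_force: [-1.3, 0.6, -0.9]
gripper_width: 0.0607
```

```bash
python3 -c "
from h import *
p=cap('top','t2.png');fit(p,'large_round_pad',zmax=.02)
legs((.612,-.1,.0525,160),(.612,-.1,.0325,160))
"
```

```text
large_round_pad 0.19 [105. 156.] z 0.0114 circ [605.  349.9] 35.6 rect [606.8 358.5] [42.2 70.6] 76.4
t 10.95 tcp [ 0.6103 -0.102   0.0887] head 159.5 down [-0.003  0.    -1.   ] w 0.0605 F [-0.3  0.8 -1.2] j [  9.  23. -17.  -0. -49. -29.]
(0.612, -0.1, 0.0525, 160) [0.241, -0.007, 0.017] [-0.01, -0.001, -0.004]
(0.612, -0.1, 0.0325, 160) [0.133, -0.0, 0.0] [0.0, 0.0, 0.0]
```

Emit:
send_rows(plan=[[[0.05,0,0.012],[-0.01,0,-0.004]],[[0.12,0,0.012],[-0.01,0,-0.004]],[[0.19,0,0.012],[-0.01,0,-0.004]],[[0.25,0,0.012],[-0.01,0,-0.004]],[[0.26,0,0.012],[-0.01,0,-0.004]]])

```text
time_s: 11.45
tcp_pos: [0.6097, -0.1, 0.0479]
eef_rot: [125.8, 89.8, -164.2]
contact_force: [-0.5, -0.2, -1.8]
gripper_width: 0.0605
```

```bash
python3 -c "
from h import *
legs((.611,-.1005,.033,160))
p=cap('wrist','w6.png');fit(p,'large_round_pad',zmax=.02)
"
```

```text
t 11.45 tcp [ 0.6097 -0.1     0.0479] head 160.0 down [-0.003 -0.001 -1.   ] w 0.0605 F [-0.5 -0.2 -1.8] j [  9.  26. -20.   0. -44. -29.]
(0.611, -0.1005, 0.033, 160) [0.099, -0.009, 0.0] [0.0, -0.002, -0.003]
large_round_pad 0.91 [252. 190.] z 0.01 circ [ 609.7 -103.1] 44.7 rect [ 603.1 -121.5] [46.8 89.4] 70.3
```

View pics/w6.png

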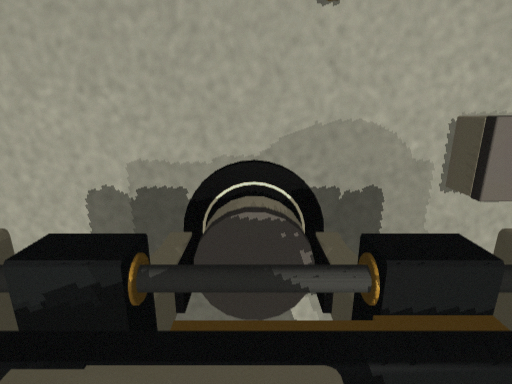

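The tub is over the large pad, with the ring visible evenly at (254,200) and centred. I'm lowering to about (0.610, -0.101).

Emit:
send_rows(plan=[[[0.03,-0.004,-0.006],[0,-0.002,-0.003]],[[0.06,-0.004,-0.006],[0,-0.002,-0.003]],[[0.08,-0.004,-0.006],[0,-0.002,-0.003]],[[0.092,-0.004,-0.006],[0,-0.002,-0.003]],[[0.094,-0.004,-0.006],[0,-0.002,-0.003]]])

```text
time_s: 12.05
tcp_pos: [0.6107, -0.1013, 0.0348]
eef_rot: [-87.0, 89.9, -17.0]
contact_force: [0.2, -0.5, -0.5]
gripper_width: 0.0603
```

Emit:
send_rows(plan=[[[0,0,0],[0,0,0]],[[0,0,0],[0,0,0]],[[0,0,0],[0,0,0]],[[0,0,0],[0,0,0]],[[0,0,0],[0,0,0]]], jaw=1)

```text
time_s: 12.55
tcp_pos: [0.6107, -0.1013, 0.0349]
eef_rot: [-83.5, 89.9, -13.5]
contact_force: [0.0, 0.4, 0.8]
gripper_width: 0.0866
```

Emit:
send_rows(plan=[[[-0.1,0,0],[0,0,0]],[[-0.3,0,0],[0,0,0]],[[-0.5,0,0],[0,0,0]],[[-0.6,0,0],[0,0,0]],[[-0.6,0,0],[0,0,0]]])

```text
time_s: 13.05
tcp_pos: [0.6123, -0.1012, 0.1279]
eef_rot: [-70.5, 89.6, -0.5]
contact_force: [0.1, 0.5, -0.4]
gripper_width: 0.0875
```

```bash
python3 -c "
from h import *
p=cap('wrist','w7.png');fit(p,'large_round_pad',zmax=.02); fit(p,'tub')
legs((.457,-.097,.12,160),(.457,-.097,.025,160))
"
```

```text
large_round_pad 0.57 [261. 163.] z 0.0101 circ [ 610.4 -101. ] 45.2 rect [ 609.5 -102.5] [86.7 89.7] 57.6
tub 0.91 [257. 203.] z 0.0399 circ [ 612.  -101.4] 30.6 rect [ 611.9 -101.7] [60.2 60. ] 72.3
t 13.2 tcp [ 0.6101 -0.1012  0.1243] head 160.0 down [ 0. -0. -1.] w 0.0876 F [-0.1  0.3 -0.5] j [  9.  21. -16.   0. -53. -29.]
(0.457, -0.097, 0.12, 160) [0.028, 0.969, -0.323] [-0.0, 0.0, 0.0]
(0.457, -0.097, 0.025, 160) [0.633, -0.0, -0.0] [0.0, 0.0, 0.0]
```

The tub is on its pad within 2 mm. Next is the box.

Emit:
send_rows(plan=[[[0,0.24,-0.08],[0,0,0]],[[0,0.48,-0.16],[0,0,0]],[[0,0.72,-0.24],[0,0,0]],[[0,0.95,-0.32],[0,0,0]],[[0.03,0.969,-0.323],[0,0,0]]])

```text
time_s: 13.7
tcp_pos: [0.4523, -0.0974, 0.119]
eef_rot: [102.1, 89.9, 172.1]
contact_force: [0.7, 0.3, -0.0]
gripper_width: 0.0878
```

```bash
python3 -c "
from h import *
p=cap('wrist','w8.png');fit(p,'block_box')
legs((.457,-.097,.05,160),(.457,-.097,.025,160))
"
```

```text
block_box 0.84 [247. 203.] z 0.0339 circ [457.4 -99.2] 30.8 rect [457.6 -98.8] [45.5 45. ] 70.1
t 13.8 tcp [ 0.4558 -0.0971  0.119 ] head 160.0 down [-0.001 -0.    -1.   ] w 0.0877 F [ 0.7 -0.1  0.7] j [ 12.   8. -35.  -0. -47. -32.]
(0.457, -0.097, 0.05, 160) [0.46, -0.008, 0.003] [0.0, -0.001, -0.001]
(0.457, -0.097, 0.025, 160) [0.167, -0.0, 0.0] [0.0, -0.0, -0.0]
```

Emit:
send_rows(plan=[[[0.1,-0.015,-0.005],[0,0,0]],[[0.25,-0.015,-0.005],[0,0,0]],[[0.45,-0.015,-0.005],[0,0,0]],[[0.6,-0.015,-0.005],[0,0,0]],[[0.625,-0.015,-0.005],[0,0,0]]], jaw=0.7)

```text
time_s: 14.3
tcp_pos: [0.4566, -0.0989, 0.0225]
eef_rot: [121.0, 89.6, -169.0]
contact_force: [-0.2, -0.1, -0.5]
gripper_width: 0.0743
```

Emit:
send_rows(plan=[[[0,0,0],[0,0,0]],[[0,0,0],[0,0,0]],[[0,0,0],[0,0,0]],[[0,0,0],[0,0,0]],[[0,0,0],[0,0,0]]], jaw=-1, force=15)

```text
time_s: 14.8
tcp_pos: [0.4572, -0.0988, 0.0233]
eef_rot: [121.4, 89.7, -168.6]
contact_force: [0.2, 0.4, 4.2]
gripper_width: 0.0447
```

```bash
python3 -c "
from h import *
legs((.4575,-.0985,.095,160),(.609,.126,.095,163.7),(.609,.126,.033,163.7))
"
```

```text
t 14.8 tcp [ 0.4572 -0.0988  0.0233] head 160.0 down [-0.004 -0.001 -1.   ] w 0.0447 F [0.2 0.4 4.2] j [ 12.  17. -40.  -0. -33. -32.]
(0.4575, -0.0985, 0.095, 160) [-0.478, 0.001, 0.001] [-0.0, -0.003, -0.005]
   [0.0, -0.219, 0.876] [-0.041, -0.0, 0.0]
(0.609, 0.126, 0.095, 163.7) [0.0, -0.247, 0.868] [-0.041, -0.0, 0.0]
(0.609, 0.126, 0.033, 163.7) [0.413, -0.0, 0.0] [-0.0, 0.0, -0.0]
```

Emit:
send_rows(plan=[[[-0.1,0,0],[0,0,0]],[[-0.25,0,0],[0,0,0]],[[-0.38,0,0],[0,0,0]],[[-0.47,0,0],[0,-0.003,-0.005]],[[-0.48,0,0],[0,-0.003,-0.005]]])

```text
time_s: 15.3
tcp_pos: [0.4585, -0.0985, 0.0972]
eef_rot: [-61.0, 89.8, 9.0]
contact_force: [0.4, 0.2, -1.4]
gripper_width: 0.0446
```

Emit:
send_rows(plan=[[[0,-0.055,0.22],[-0.01,0,0]],[[0,-0.11,0.44],[-0.02,0,0]],[[0,-0.165,0.66],[-0.03,0,0]],[[0,-0.215,0.86],[-0.041,0,0]],[[0,-0.219,0.876],[-0.041,0,0]]])

```text
time_s: 15.8
tcp_pos: [0.5362, 0.0162, 0.0968]
eef_rot: [-64.0, 89.7, 8.0]
contact_force: [-0.1, 0.5, -0.8]
gripper_width: 0.0447
```

Emit:
send_rows(plan=[[[0,-0.06,0.22],[-0.01,0,0]],[[0,-0.12,0.44],[-0.02,0,0]],[[0,-0.185,0.66],[-0.03,0,0]],[[0,-0.24,0.84],[-0.041,0,0]],[[0,-0.245,0.85],[-0.041,0,0]]])

```text
time_s: 16.3
tcp_pos: [0.6118, 0.1281, 0.0961]
eef_rot: [-67.8, 89.7, 6.1]
contact_force: [-1.1, -0.5, -0.8]
gripper_width: 0.0448
```

```bash
python3 -c "
from h import *
p=cap('wrist','w9.png');fit(p,'square_pad',zmax=.02)
legs((.609,.126,.05,163.7),(.609,.126,.033,163.7))
"
```

```text
square_pad 0.88 [258. 183.] z 0.01 circ [606.5 116.8] 48.7 rect [606.8 116.4] [61.2 78.2] 73.3
t 16.4 tcp [0.6099 0.126  0.096 ] head 163.9 down [ 0.003 -0.    -1.   ] w 0.0445 F [-0.9 -0.5 -1.8] j [ 30.  23. -17.   0. -50. -46.]
(0.609, 0.126, 0.05, 163.7) [0.307, 0.006, -0.002] [0.004, 0.001, 0.003]
(0.609, 0.126, 0.033, 163.7) [0.113, -0.0, 0.0] [-0.0, -0.0, -0.0]
```

View pics/w9.png

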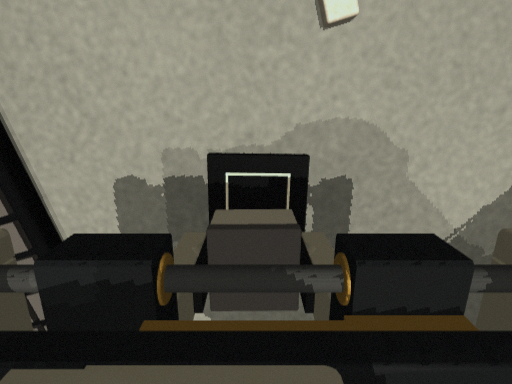

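The box is held square to the pad outline (outline columns 226–290, box centre ~254). I'm lowering it.

Emit:
send_rows(plan=[[[0.1,0.006,-0.004],[0.004,0,0.003]],[[0.2,0.006,-0.004],[0.004,0,0.003]],[[0.3,0.006,-0.004],[0.004,0,0.003]],[[0.34,0.006,-0.004],[0.004,0,0.003]],[[0.34,0.006,-0.004],[0.004,0,0.003]]])

```text
time_s: 16.9
tcp_pos: [0.6077, 0.1245, 0.0435]
eef_rot: [120.8, 89.9, -165.6]
contact_force: [-0.5, 0.3, -1.1]
gripper_width: 0.045
```

```bash
python3 -c "
from h import *
legs((.609,.1255,.0325,163.7))
"
```

```text
t 16.9 tcp [0.6077 0.1245 0.0435] head 163.6 down [-0.002 -0.001 -1.   ] w 0.045 F [-0.5  0.3 -1.1] j [ 30.  27. -19.  -0. -44. -46.]
(0.609, 0.1255, 0.0325, 163.7) [0.073, -0.007, 0.009] [-0.002, -0.002, -0.003]
```

Emit:
send_rows(plan=[[[0.02,-0.006,0.006],[0,-0.002,-0.003]],[[0.04,-0.006,0.006],[0,-0.002,-0.003]],[[0.06,-0.006,0.006],[0,-0.002,-0.003]],[[0.073,-0.006,0.006],[0,-0.002,-0.003]],[[0.073,-0.006,0.006],[0,-0.002,-0.003]]])

```text
time_s: 17.4
tcp_pos: [0.6086, 0.125, 0.0324]
eef_rot: [-39.2, 90.0, 34.4]
contact_force: [0.4, -0.9, -0.8]
gripper_width: 0.0448
```

Emit:
send_rows(plan=[[[0,0,0],[0,0,0]],[[0,0,0],[0,0,0]],[[0,0,0],[0,0,0]],[[0,0,0],[0,0,0]],[[0,0,0],[0,0,0]]], jaw=0.8)

```text
time_s: 17.9
tcp_pos: [0.6087, 0.1251, 0.0325]
eef_rot: [-44.9, 90.0, 28.7]
contact_force: [-0.5, -0.8, -0.9]
gripper_width: 0.077
```

Emit:
send_rows(plan=[[[-0.1,0,0],[0,0,0]],[[-0.3,0,0],[0,0,0]],[[-0.5,0,0],[0,0,0]],[[-0.6,0,0],[0,0,0]],[[-0.6,0,0],[0,0,0]]])

```text
time_s: 18.4
tcp_pos: [0.6101, 0.1257, 0.1255]
eef_rot: [-49.3, 89.7, 24.3]
contact_force: [-0.0, -1.1, 0.0]
gripper_width: 0.0789
```

```bash
python3 -c "
from h import *
p=cap('wrist','w10.png');fit(p,'square_pad',zmax=.02); fit(p,'block_box')
legs((.437,-.287,.13,96),(.437,-.287,.022,96))
"
```

```text
square_pad 0.56 [257. 173.] z 0.01 circ [609.1 124.2] 53.7 rect [609.4 124.6] [78.3 78.1] 73.3
block_box 0.75 [256. 203.] z 0.0419 circ [609.5 124.4] 30.9 rect [609.7 124.6] [44.9 45.1] 73.9
t 18.55 tcp [0.6082 0.1249 0.1219] head 163.6 down [-0.  0. -1.] w 0.0793 F [-0.4 -0.6 -0.4] j [ 30.  21. -15.  -0. -53. -46.]
   [-0.018, 0.107, -0.985] [0.501, -0.0, -0.0]
   [-0.018, -0.279, -0.951] [0.501, -0.0, -0.0]
(0.437, -0.287, 0.13, 96) [-0.018, -0.622, -0.771] [0.501, -0.0, -0.0]
(0.437, -0.287, 0.022, 96) [0.72, 0.0, -0.0] [-0.0, 0.0, 0.0]
```

Emit:
send_rows(plan=[[[0,0.025,-0.25],[0.125,0,0]],[[0,0.05,-0.5],[0.25,0,0]],[[0,0.08,-0.74],[0.375,0,0]],[[0,0.107,-0.97],[0.5,0,0]],[[-0.018,0.107,-0.985],[0.5,0,0]]])

```text
time_s: 19.05
tcp_pos: [0.548, -0.0154, 0.123]
eef_rot: [137.5, 89.7, -171.8]
contact_force: [-0.3, -0.7, 0.1]
gripper_width: 0.0786
```

Emit:
send_rows(plan=[[[0,-0.07,-0.24],[0.125,0,0]],[[0,-0.14,-0.48],[0.25,0,0]],[[0,-0.21,-0.71],[0.375,0,0]],[[0,-0.275,-0.94],[0.5,0,0]],[[-0.018,-0.279,-0.951],[0.5,0,0]]])

```text
time_s: 19.55
tcp_pos: [0.4877, -0.1546, 0.1247]
eef_rot: [156.2, 89.5, -175.8]
contact_force: [0.4, 0.0, -0.2]
gripper_width: 0.0789
```

Emit:
send_rows(plan=[[[0,-0.155,-0.19],[0.125,0,0]],[[0,-0.31,-0.385],[0.25,0,0]],[[0,-0.465,-0.575],[0.375,0,0]],[[0,-0.615,-0.765],[0.5,0,0]],[[-0.018,-0.622,-0.771],[0.5,0,0]]])

```text
time_s: 20.05
tcp_pos: [0.4275, -0.2932, 0.1268]
eef_rot: [175.1, 89.4, -179.8]
contact_force: [-0.1, 1.1, 0.2]
gripper_width: 0.0791
```

```bash
python3 -c "
from h import *
p=cap('wrist','w11.png');fit(p,'magazine')
legs((.437,-.287,.05,96),(.437,-.287,.022,96))
"
```

```text
magazine 0.65 [259. 209.] z 0.0316 circ [ 436.1 -288.6] 43.2 rect [ 436.5 -288.2] [80.5 36. ] 6.4
t 20.15 tcp [ 0.4291 -0.2916  0.1275] head 95.4 down [-0.009 -0.    -1.   ] w 0.0791 F [0.4 0.1 1.1] j [-12.  13. -28.   0. -50. -72.]
(0.437, -0.287, 0.05, 96) [0.516, 0.026, 0.06] [-0.013, -0.011, -0.001]
(0.437, -0.287, 0.022, 96) [0.187, -0.0, 0.0] [0.0, 0.0, -0.0]
```

View pics/w11.png

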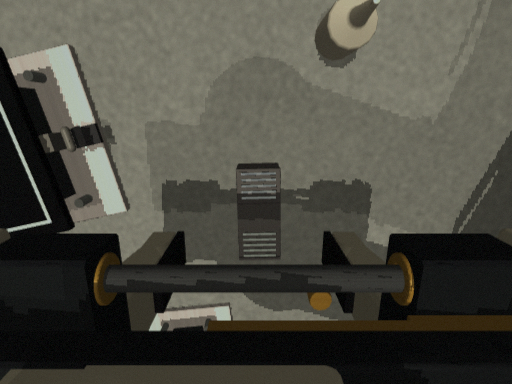

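The magazine stands clear at (259,210), with its bridge in the middle. I correct laterally and descend.

Emit:
send_rows(plan=[[[0,0.017,0.048],[-0.022,-0.011,0]],[[0.1,0.017,0.048],[-0.022,-0.011,0]],[[0.3,0.017,0.048],[-0.022,-0.011,0]],[[0.5,0.017,0.048],[-0.022,-0.011,0]],[[0.5,0.017,0.048],[-0.022,-0.011,0]]])

```text
time_s: 20.65
tcp_pos: [0.4338, -0.2865, 0.0491]
eef_rot: [151.6, 89.6, 158.2]
contact_force: [-0.5, 0.2, -0.6]
gripper_width: 0.0788
```

```bash
python3 -c "
from h import *
legs((.4365,-.2883,.0215,96.4))
"
```

```text
t 20.65 tcp [ 0.4338 -0.2865  0.0491] head 96.6 down [-0.006  0.002 -1.   ] w 0.0788 F [-0.5  0.2 -0.6] j [-12.  19. -32.  -0. -39. -72.]
(0.4365, -0.2883, 0.0215, 96.4) [0.184, -0.015, 0.018] [0.004, -0.007, -0.004]
```

Emit:
send_rows(plan=[[[0.05,-0.015,0.014],[0.004,-0.007,-0.004]],[[0.1,-0.015,0.014],[0.004,-0.007,-0.004]],[[0.15,-0.015,0.014],[0.004,-0.007,-0.004]],[[0.184,-0.015,0.014],[0.004,-0.007,-0.004]],[[0.184,-0.015,0.014],[0.004,-0.007,-0.004]]])

```text
time_s: 21.15
tcp_pos: [0.4357, -0.2884, 0.0211]
eef_rot: [165.3, 89.9, 171.6]
contact_force: [0.2, 0.1, 0.7]
gripper_width: 0.0787
```

Emit:
send_rows(plan=[[[0,0,0],[0,0,0]],[[0,0,0],[0,0,0]],[[0,0,0],[0,0,0]],[[0,0,0],[0,0,0]],[[0,0,0],[0,0,0]]], jaw=-1, force=25)

```text
time_s: 21.65
tcp_pos: [0.4357, -0.2884, 0.0213]
eef_rot: [165.8, 90.0, 172.2]
contact_force: [1.3, 0.2, 0.6]
gripper_width: 0.0447
```

```bash
python3 -c "
from h import *
legs((.4365,-.2883,.125,96.4),(.604,-.3395,.125,101.5),(.604,-.3395,.0675,101.5))
"
```

```text
t 21.65 tcp [ 0.4357 -0.2884  0.0213] head 96.4 down [-0.001  0.    -1.   ] w 0.0447 F [1.3 0.2 0.6] j [-12.  21. -33.   0. -35. -72.]
(0.4365, -0.2883, 0.125, 96.4) [-0.691, 0.0, 0.005] [-0.001, -0.001, -0.0]
   [-0.0, -0.232, 0.536] [-0.057, 0.0, -0.0]
(0.604, -0.3395, 0.125, 101.5) [-0.0, -0.255, 0.525] [-0.057, 0.0, -0.0]
(0.604, -0.3395, 0.0675, 101.5) [0.383, 0.0, -0.0] [0.0, -0.0, 0.0]
```

Emit:
send_rows(plan=[[[0,0,0],[0,0,0]],[[0,0,0],[0,0,0]],[[0,0,0],[0,0,0]],[[0,0,0],[0,0,0]],[[0,0,0],[0,0,0]]])

```text
time_s: 22.15
tcp_pos: [0.4357, -0.2884, 0.0213]
eef_rot: [166.6, 90.0, 173.0]
contact_force: [0.3, -0.2, 1.6]
gripper_width: 0.0356
```

Emit:
send_rows(plan=[[[-0.1,0,0],[0,0,0]],[[-0.25,0,0],[0,0,0]],[[-0.45,0,0],[0,0,0]],[[-0.6,0,0],[0,0,0]],[[-0.69,0,0],[0,0,0]]])

```text
time_s: 22.65
tcp_pos: [0.4362, -0.2885, 0.1265]
eef_rot: [-22.5, 89.9, -16.1]
contact_force: [-0.3, -0.3, -3.1]
gripper_width: 0.0363
```

```bash
python3 -c "
from h import *
p=cap('wrist','w12.png');fit(p,'magazine');fit(p,'loader')
legs((.604,-.3395,.125,101.5),(.604,-.3395,.0675,101.5))
"
```

```text
magazine 0.75 [255. 237.] z 0.1365 circ [ 432.1 -289.5] 39.2 rect [ 432.1 -289.1] [70.8 36.6] 6.6
loader 0.79 [ 51. 133.] z 0.0595 circ [ 402.7 -467.4] 61.9 rect [ 404.8 -446.4] [ 45.6 123.8] 84.3
loader 0.67 [ 45. 310.] z 0.0219 circ [ 510.5 -419.6] 120.2 rect [ 500.3 -434.3] [ 58.  239.6] 55.1
t 22.8 tcp [ 0.436  -0.2884  0.1251] head 96.4 down [ 0.001  0.    -1.   ] w 0.0358 F [ 0.4  0.3 -2.6] j [-12.  13. -28.  -0. -49. -72.]
   [0.001, -0.232, 0.538] [-0.057, 0.001, 0.0]
(0.604, -0.3395, 0.125, 101.5) [0.001, -0.255, 0.527] [-0.057, 0.001, 0.0]
(0.604, -0.3395, 0.0675, 101.5) [0.383, 0.0, -0.0] [0.0, -0.0, 0.0]
```

Emit:
send_rows(plan=[[[0,-0.058,0.134],[-0.014,0,0]],[[0,-0.116,0.27],[-0.028,0,0]],[[0,-0.174,0.4],[-0.043,0,0]],[[0,-0.23,0.53],[-0.057,0,0]],[[0,-0.232,0.538],[-0.057,0,0]]])

```text
time_s: 23.3
tcp_pos: [0.5214, -0.3143, 0.1229]
eef_rot: [152.8, 89.9, 161.8]
contact_force: [-0.8, -0.3, -1.8]
gripper_width: 0.0359
```

Emit:
send_rows(plan=[[[0,-0.063,0.13],[-0.014,0,0]],[[0,-0.126,0.26],[-0.028,0,0]],[[0,-0.19,0.39],[-0.043,0,0]],[[0,-0.25,0.51],[-0.057,0,0]],[[0,-0.255,0.527],[-0.057,0,0]]])

```text
time_s: 23.8
tcp_pos: [0.6061, -0.3399, 0.1203]
eef_rot: [152.5, 89.8, 164.0]
contact_force: [0.0, 0.1, -2.4]
gripper_width: 0.0358
```

```bash
python3 -c "
from h import *
p=cap('wrist','w13.png');fit(p,'loader',.03,.055);fit(p,'magazine')
legs((.604,-.3395,.085,101.5),(.604,-.3395,.0675,101.5))
"
```

```text
loader 0.67 [ 55. 164.] z 0.0547 circ [ 595.  -484.3] 59.0 rect [ 594.8 -483.8] [117.9   5.2] 20.8
loader 0.59 [253. 162.] z 0.047 circ [ 588.5 -344.6] 43.3 rect [ 588.4 -344.5] [66.2 58. ] 11.3
magazine 0.93 [254. 233.] z 0.1303 circ [ 601.9 -341.3] 39.1 rect [ 602.3 -341.2] [71.1 36.1] 11.5
t 23.95 tcp [ 0.6042 -0.3393  0.1211] head 101.5 down [-0.004  0.001 -1.   ] w 0.0356 F [ 0.2  0.2 -1.5] j [-13.  28.  -5.  -0. -57. -65.]
(0.604, -0.3395, 0.085, 101.5) [0.241, -0.002, -0.001] [-0.0, -0.004, -0.003]
(0.604, -0.3395, 0.0675, 101.5) [0.117, 0.0, -0.0] [-0.0, 0.0, -0.0]
```

View pics/w13.png

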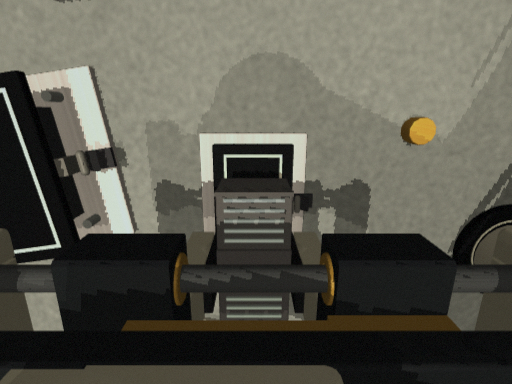

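The magazine is held in line with the small loader's outline (both centred in column ~253). I'm lowering slowly.

Emit:
send_rows(plan=[[[0.05,-0.003,0.002],[0,-0.004,-0.003]],[[0.1,-0.003,0.002],[0,-0.004,-0.003]],[[0.17,-0.003,0.002],[0,-0.004,-0.003]],[[0.23,-0.003,0.002],[0,-0.004,-0.003]],[[0.24,-0.003,0.002],[0,-0.004,-0.003]]])

```text
time_s: 24.45
tcp_pos: [0.6034, -0.3392, 0.0832]
eef_rot: [152.7, 89.8, 164.1]
contact_force: [-0.7, 0.9, -1.9]
gripper_width: 0.036
```

```bash
python3 -c "
from h import *
legs((.604,-.340,.0675,101.5))
"
```

```text
t 24.45 tcp [ 0.6034 -0.3392  0.0832] head 101.5 down [-0.003  0.001 -1.   ] w 0.036 F [-0.7  0.9 -1.9] j [-13.  30.  -8.  -0. -53. -65.]
(0.604, -0.34, 0.0675, 101.5) [0.104, -0.006, 0.003] [-0.001, -0.003, -0.002]
```

Emit:
send_rows(plan=[[[0.025,-0.006,0.003],[0,-0.003,-0.002]],[[0.05,-0.006,0.003],[0,-0.003,-0.002]],[[0.075,-0.006,0.003],[0,-0.003,-0.002]],[[0.1,-0.006,0.003],[0,-0.003,-0.002]],[[0.104,-0.006,0.003],[0,-0.003,-0.002]]])

```text
time_s: 24.95
tcp_pos: [0.6037, -0.3399, 0.067]
eef_rot: [174.9, 90.0, -173.6]
contact_force: [0.5, -0.3, -1.8]
gripper_width: 0.0356
```

Emit:
send_rows(plan=[[[0,0,0],[0,0,0]],[[0,0,0],[0,0,0]],[[0,0,0],[0,0,0]],[[0,0,0],[0,0,0]],[[0,0,0],[0,0,0]]], jaw=0.4)

```text
time_s: 25.45
tcp_pos: [0.6039, -0.34, 0.0673]
eef_rot: [-149.6, 90.0, -138.1]
contact_force: [0.8, 0.8, 0.0]
gripper_width: 0.0609
```

Emit:
send_rows(plan=[[[-0.05,0,0],[0,0,0]],[[-0.15,0,0],[0,0,0]],[[-0.3,0,0],[0,0,0]],[[-0.4,0,0],[0,0,0]],[[-0.4,0,0],[0,0,0]]])

```text
time_s: 25.95
tcp_pos: [0.6056, -0.3407, 0.1314]
eef_rot: [-34.8, 89.7, -23.3]
contact_force: [-0.4, -0.2, 0.4]
gripper_width: 0.0616
```

Emit:
send_rows(plan=[[[0,0,0],[0,0,0]],[[0,0,0],[0,0,0]],[[0,0,0],[0,0,0]],[[0,0,0],[0,0,0]],[[0,0,0],[0,0,0]]], jaw=-1)

```text
time_s: 26.45
tcp_pos: [0.6054, -0.3406, 0.1308]
eef_rot: [-36.1, 89.7, -24.6]
contact_force: [-0.7, -0.3, -0.9]
gripper_width: 0.0269
```

Emit:
send_rows(plan=[[[0,0,0],[0,0,0]],[[0,0,0],[0,0,0]],[[0,0,0],[0,0,0]],[[0,0,0],[0,0,0]],[[0,0,0],[0,0,0]]])

```text
time_s: 26.95
tcp_pos: [0.6054, -0.3406, 0.1308]
eef_rot: [-36.1, 89.7, -24.6]
contact_force: [-0.5, 0.5, 0.5]
gripper_width: 0.0003
```

```bash
python3 -c "
from h import *
p=cap('wrist','w14.png');fit(p,'magazine');fit(p,'loader',.03,.055)
legs((.604,-.340,.096,101.5))
"
```

```text
magazine 0.7 [254. 193.] z 0.0767 circ [ 598.6 -341.7] 38.0 rect [ 600.4 -340.9] [72.1 36. ] 11.5
loader 0.93 [253. 156.] z 0.047 circ [ 591.5 -344.1] 45.8 rect [ 591.1 -343.9] [72.  58.1] 11.5
loader 0.89 [ 61. 166.] z 0.0547 circ [ 599.6 -483.8] 64.2 rect [ 598.9 -481.8] [128.5   6. ] 20.7
t 27.1 tcp [ 0.6054 -0.3406  0.1308] head 101.5 down [ 0.004 -0.002 -1.   ] w 0.0004 F [-0.9 -1.1  0.4] j [-13.  27.  -5.   0. -58. -65.]
(0.604, -0.34, 0.096, 101.5) [0.232, 0.006, -0.009] [-0.0, 0.005, 0.004]
```

View pics/w14.png

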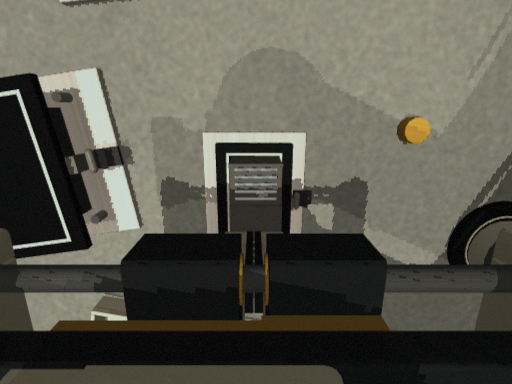

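The magazine sits inside the white outline at (255,195), turned to fit. The fingers are shut, so I'm approaching the bridge.

Emit:
send_rows(plan=[[[0.05,0.005,-0.006],[0,0.005,0.004]],[[0.1,0.005,-0.006],[0,0.005,0.004]],[[0.15,0.005,-0.006],[0,0.005,0.004]],[[0.2,0.005,-0.006],[0,0.005,0.004]],[[0.21,0.005,-0.006],[0,0.005,0.004]]])

```text
time_s: 27.6
tcp_pos: [0.6037, -0.3398, 0.0975]
eef_rot: [143.3, 89.9, 154.8]
contact_force: [0.7, -0.1, -0.1]
gripper_width: 0.0005
```

```bash
python3 -c "
from h import *
legs((.604,-.340,.084,101.5),(.604,-.340,.0773,101.5))
"
```

```text
t 27.6 tcp [ 0.6037 -0.3398  0.0975] head 101.5 down [-0.002  0.001 -1.   ] w 0.0005 F [ 0.7 -0.1 -0.1] j [-13.  29.  -7.  -0. -55. -65.]
(0.604, -0.34, 0.084, 101.5) [0.09, -0.002, 0.002] [-0.0, -0.003, -0.002]
(0.604, -0.34, 0.0773, 101.5) [0.045, -0.0, 0.0] [0.0, 0.0, 0.0]
```

Emit:
send_rows(plan=[[[0.018,-0.001,0.002],[0,-0.003,-0.002]],[[0.036,-0.001,0.002],[0,-0.003,-0.002]],[[0.054,-0.001,0.002],[0,-0.003,-0.002]],[[0.072,-0.001,0.002],[0,-0.003,-0.002]],[[0.09,-0.001,0.002],[0,-0.003,-0.002]]])

```text
time_s: 28.1
tcp_pos: [0.6042, -0.34, 0.0848]
eef_rot: [-31.1, 89.9, -19.6]
contact_force: [-1.2, 0.4, 4.8]
gripper_width: 0.0002
```

```bash
python3 -c "
from h import *
legs((.604,-.340,.0773,101.5))
"
```

```text
t 28.1 tcp [ 0.6042 -0.34    0.0848] head 101.5 down [ 0.001 -0.    -1.   ] w 0.0002 F [-1.2  0.4  4.8] j [-13.  29.  -8.   0. -53. -65.]
(0.604, -0.34, 0.0773, 101.5) [0.05, 0.0, -0.002] [-0.0, 0.001, 0.001]
```

Emit:
send_rows(plan=[[[0.015,0,0],[0,0,0]],[[0.03,0,0],[0,0,0]],[[0.042,0,0],[0,0,0]],[[0.052,0,0],[0,0,0]],[[0.052,0,0],[0,0,0]]])

```text
time_s: 28.6
tcp_pos: [0.6043, -0.34, 0.0773]
eef_rot: [-34.2, 89.9, -22.7]
contact_force: [-2.2, 1.1, 6.1]
gripper_width: 0.0004
```

Emit:
send_rows(plan=[[[0.003,0,0],[0,0,0]],[[0.003,0,0],[0,0,0]],[[0.003,0,0],[0,0,0]],[[0.003,0,0],[0,0,0]],[[0.003,0,0],[0,0,0]]])

```text
time_s: 29.1
tcp_pos: [0.6042, -0.34, 0.0774]
eef_rot: [-37.1, 89.9, -25.6]
contact_force: [-1.7, 1.2, 6.1]
gripper_width: 0.0006
```

Emit:
send_rows(plan=[[[0.002,0,0],[0,0,0]],[[0.002,0,0],[0,0,0]],[[0.002,0,0],[0,0,0]],[[0.002,0,0],[0,0,0]],[[0.002,0,0],[0,0,0]]])

```text
time_s: 29.6
tcp_pos: [0.6043, -0.34, 0.0776]
eef_rot: [-37.0, 89.9, -25.5]
contact_force: [-2.5, 3.5, 5.0]
gripper_width: 0.0004
```

Emit:
send_rows(plan=[[[0.001,0,0],[0,0,0]],[[0.001,0,0],[0,0,0]],[[0.001,0,0],[0,0,0]],[[0.001,0,0],[0,0,0]],[[0.001,0,0],[0,0,0]]])

```text
time_s: 30.1
tcp_pos: [0.6042, -0.34, 0.078]
eef_rot: [-38.8, 89.9, -27.3]
contact_force: [-2.8, 1.8, 5.6]
gripper_width: 0.0007
```

Emit:
send_rows(plan=[[[0.008,0,0],[0,0,0]],[[0.014,0,0],[0,0,0]],[[0.018,0,0],[0,0,0]],[[0.018,0,0],[0,0,0]],[[0.018,0,0],[0,0,0]]])

```text
time_s: 30.6
tcp_pos: [0.6043, -0.34, 0.0763]
eef_rot: [-41.4, 89.8, -29.9]
contact_force: [-3.5, 1.2, 9.4]
gripper_width: 0.0004
```

Emit:
send_rows(plan=[[[0.004,0,0],[0,0,0]],[[0.004,0,0],[0,0,0]],[[0.004,0,0],[0,0,0]],[[0.004,0,0],[0,0,0]],[[0.004,0,0],[0,0,0]]])

```text
time_s: 31.1
tcp_pos: [0.6042, -0.34, 0.0764]
eef_rot: [-41.0, 89.8, -29.5]
contact_force: [-1.5, 1.2, 6.4]
gripper_width: 0.0004
```

Emit:
send_rows(plan=[[[0.004,0,0],[0,0,0]],[[0.004,0,0],[0,0,0]],[[0.004,0,0],[0,0,0]],[[0.004,0,0],[0,0,0]],[[0.004,0,0],[0,0,0]]])

```text
time_s: 31.6
tcp_pos: [0.6042, -0.34, 0.0764]
eef_rot: [-40.8, 89.8, -29.3]
contact_force: [-2.3, 2.9, 5.7]
gripper_width: 0.0003
```

Emit:
send_rows(plan=[[[0.004,0,0],[0,0,0]],[[0.004,0,0],[0,0,0]],[[0.004,0,0],[0,0,0]],[[0.004,0,0],[0,0,0]],[[0.004,0,0],[0,0,0]]])

```text
time_s: 32.1
tcp_pos: [0.6042, -0.34, 0.0764]
eef_rot: [-41.9, 89.8, -30.4]
contact_force: [-1.3, 1.4, 5.7]
gripper_width: 0.0005
```

Emit:
send_rows(plan=[[[-0.01,0,0],[0,0,0]],[[-0.03,0,0],[0,0,0]],[[-0.06,0,0],[0,0,0]],[[-0.15,0,0],[0,0,0]],[[-0.3,0,0],[0,0,0]]])

```text
time_s: 32.6
tcp_pos: [0.6032, -0.3396, 0.1207]
eef_rot: [-78.7, 89.9, -67.1]
contact_force: [-0.6, -0.1, 0.0]
gripper_width: 0.0005
```

```bash
python3 -c "
from h import *
state()
p=cap('wrist','w15.png');fit(p,'magazine');fit(p,'loader',.02,.055)
p=cap('scene','s2.png')
for t in 'pot tub block_box magazine'.split(): fit(p,t)
fit(p,'loader',.02,.055)
"
```

```text
t 32.6 tcp [ 0.6032 -0.3396  0.1207] head 101.6 down [ 0.    -0.001 -1.   ] w 0.0005 F [-0.6 -0.1  0. ] j [-13.  27.  -6.   0. -57. -65.]
magazine 0.88 [252. 196.] z 0.0631 circ [ 599.  -341.1] 38.4 rect [ 600.9 -340.7] [73.  36.1] 11.6
loader 0.63 [ 59. 170.] z 0.0544 circ [ 599.6 -483.6] 63.8 rect [ 598.9 -481.8] [127.6   7.5] 20.7
loader 0.57 [251. 157.] z 0.0335 circ [ 590.6 -342.1] 46.5 rect [ 589.1 -336.2] [71.3 74. ] 11.4
pot 0.52 [413. 183.] z 0.0603 circ [606.1 347.4] 20.3 rect [605.1 347.1] [39.2 38.4] 84.0
tub 0.82 [270. 234.] z 0.0412 circ [ 612.6 -101.1] 30.7 rect [ 612.7 -101.6] [56.6 60.6] 69.2
block_box 0.68 [346. 206.] z 0.0428 circ [610.6 125.5] 29.8 rect [609.6 124.9] [45.4 45.7] 74.5
block_box 0.6 [190. 276.] z 0.0564 circ [ 615.6 -339.6] 46.8 rect [ 615.  -338.7] [79.5 58.1] 11.2
magazine 0.78 [183. 263.] z 0.0642 circ [ 618.6 -337.2] 30.5 rect [ 618.5 -336.7] [52.7 35.9] 11.3
loader 0.79 [186. 274.] z 0.0348 circ [ 615.  -338.8] 48.9 rect [ 613.5 -330.7] [80.2 73.9] 11.6
loader 0.64 [115. 291.] z 0.0547 circ [ 612.  -514.7] 72.2 rect [ 609.8 -514.2] [131.2  72.6] 19.9
```

The magazine top dropped from 76.7 to 63.1 mm, so the shuttle is caught at about 13.6 mm. I'll back away and take a last look.

Emit:
send_rows(plan=[[[-0.15,0,0],[0,0,0]],[[-0.3,0,-0.1],[0,0,0]],[[-0.45,0,-0.3],[0,0,0]],[[-0.6,0,-0.5],[0,0,0]],[[-0.7,0,-0.7],[0,0,0]]])

```text
time_s: 33.55
tcp_pos: [0.4999, -0.361, 0.2267]
eef_rot: [-49.5, 89.8, -37.9]
contact_force: [-1.2, -1.0, 0.6]
gripper_width: 0.0003
```

Emit:
send_rows(plan=[[[0,0.1,-0.15],[0,0,0]],[[0,0.3,-0.3],[0,0,0]],[[0,0.6,-0.4],[0,0,0]],[[0,0.8,-0.4],[0,0,0]],[[0,0.8,-0.4],[0,0,0]]])

```text
time_s: 34.05
tcp_pos: [0.4156, -0.2532, 0.2266]
eef_rot: [-34.8, 89.8, -23.2]
contact_force: [1.2, 0.4, 0.6]
gripper_width: 0.0002
```

```bash
python3 -c "
from h import *
state()
p=cap('top','t3.png')
for t in 'pot tub block_box magazine'.split(): fit(p,t)
p=cap('scene','s3.png')
fit(p,'magazine');fit(p,'loader',.02,.04)
c=cv2.imread('pics/s3.png')[140:340,100:450]; cv2.imwrite('pics/s3c.png',cv2.resize(c,None,fx=2.2,fy=2.2))
"
```

```text
t 34.05 tcp [ 0.4156 -0.2532  0.2266] head 101.7 down [ 0.004 -0.002 -1.   ] w 0.0002 F [1.2 0.4 0.6] j [ -8.   3. -24.   0. -62. -70.]
pot 0.81 [103. 148.] z 0.0606 circ [604.6 348.5] 19.9 rect [605.3 348.1] [39.5 36.1] 44.9
block_box 0.66 [187. 149.] z 0.043 circ [551.6  71.4] 109.5 rect [557.3  66.7] [215.8  53.9] 49.2
magazine 0.79 [362. 148.] z 0.0637 circ [ 614.  -334.5] 31.3 rect [ 614.7 -336.1] [56.7 37. ] 13.7
magazine 0.64 [345. 144.] z 0.0345 circ [ 631.7 -333.9] 35.8 rect [ 631.2 -333.9] [44.3 58.4] 11.1
magazine 0.93 [184. 261.] z 0.0639 circ [ 604.5 -338.7] 42.1 rect [ 604.8 -339.5] [80.5 35.6] 11.7
loader 0.94 [116. 292.] z 0.0379 circ [ 597.2 -472.8] 11.5 rect [ 597.1 -473.1] [15.6 21.5] 29.0
loader 0.68 [115. 218.] z 0.0376 circ [ 387.  -436.3] 10.2 rect [ 387.5 -436.8] [17.3 17.8] 22.4
```

View pics/s3c.png

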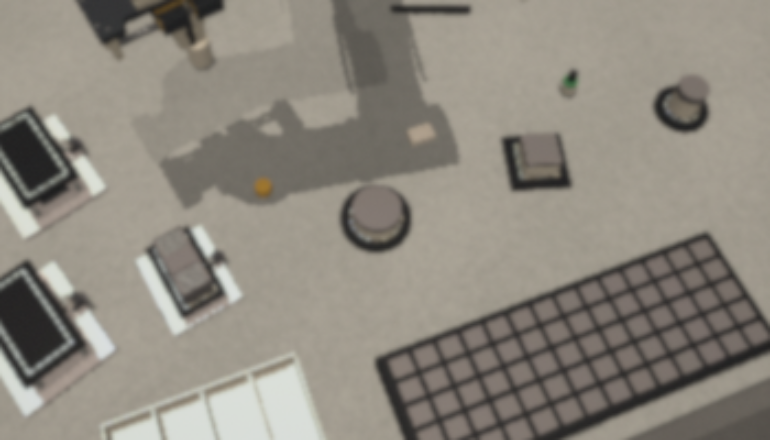

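The picture shows the pot, tub and box standing centred on their pads, and the magazine inside the caught small shuttle. The magazine measures (604.8, -339.5) mm at 11.7°, against about (604.5, -340) mm at 11.5° for the loader. The gripper is clear, so I'm handing in.

```bash
python3 -c "
from plant import r
print(r.close_job())"
```

```text
the job is handed in; nothing more can be done
None
```

I placed the pot, tub and block box on their matching pads and released them. Then I stood the magazine in the smallest loader's outline, pressed it down with closed fingers for over 3 s and backed the arm away. The job was handed in at about 34 s of the 128 s allowed; no verdict was reported.

Last checks:
- **Containers:** the pot was about 2 mm, the tub about 2 mm and the box under 1 mm off their pad centres. The box was within about 1° of its outline. Heights matched all three being seated on their pads.
- **Magazine:** it was about 1 mm and 0.2° off the loader's outline.
- **Shuttle:** the magazine's top stayed about 13.6 mm lower after I let go, which matches the caught position.

Three things did not go cleanly:
- **Pot set-down:** the wrist force briefly reached about 18 N when the pot met its pad. I lifted about 1 mm before releasing, and the pot was upright afterwards.
- **First press:** the arm crept up slightly during the first press, so I pressed about 1.5 mm deeper and held again.
- **Last top view:** it was partly unusable. It missed the tub, its box outline was spoiled (probably by the arm's shadow), and the arm hid part of the magazine. For those three I relied on the scene and wrist cameras, which agreed with each other.

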